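# Set the microscope's click-stop light attenuator to the third click

### The job

The microscope lamp's stepped attenuator was left at an unknown setting: with a fingertip, push its orange lever all the way back against the stop at the end nearer the robot, then push it away from the robot three clicks from that stop and leave it seated in the third click. Do not run past the third click (the next place is full light), do not grip the lever or force it hard, and do not knock the microscope or disturb the small things around it.

Things in the scene. Friction and masses are not known exactly. Their poses are not given: they have to be found in the camera images.
- microscope: White and black upright microscope, fixed, side-on to the robot. Origin on the bench under the attenuator's middle; y along the lamp's beam, z up. In mm: black finned lamphouse 106 wide (x), y -162 to -42, flat top at z 123; tube of radius 36, axis z 75, y 21 to 96; base 190 wide, y 95 to 405, 62 high; pillar 118 wide, y 96 to 211, to z 350; head and eyepieces above it, to z 510, y 450.
- attenuator: Grey slide channel fixed across the beam between lamphouse and tube: 178 long (x), 44 wide (y), top 125 mm above the bench. Origin on the bench under its middle, axes as the microscope's. The lever stands in a slot along the middle of its top and slides along x; +x points away from the robot (within 18 degrees). White ticks at x -30, -15, 0, 15, 30 mm mark the stop and the four clicks.
- lever (a joint): Lever travel along the attenuator's +x, m: 0 = the stop nearer the robot; clicks (notches) at 0.015, 0.030, 0.045, 0.060 (far stop), ridges half-way between. Leaving a notch, or the stop, takes 7 to 8 N at once, falling to under 1 N at the ridge; past it the lever snaps into the next notch ahead of the finger. It stays in a notch when let go. Starts near the first or second click.
- lever_top (a point): Centre of the top of the lever's orange knob, 167 mm above the bench. The knob is an upright cylinder of diameter 14 mm, from 12 to 42 mm above the channel's top, on a 6 mm steel stem. With the lever at 0 it stands at x = -30 mm on the attenuator.
- oil_bottle: Amber immersion-oil bottle with a black cap, 30 mm diameter, 72 mm high, on the bench before the lamphouse. Origin: centre of its underside. Leave it.
- jar_a: White specimen jar with a red lid, 49 mm diameter, 61 mm high, on the bench beyond the lamphouse. Origin: centre of its underside. Leave it.
- jar_b: A second such jar, 49 mm diameter, 61 mm high. Origin: centre of its underside. Leave it.
- slide_rack: Grey block holding a row of glass slides on edge, 76 x 60 x 64 mm, on the bench on the robot's side of the tube. Origin: centre of its underside. Leave it.
- slide_box: Flat blue slide box, 38 x 92 x 32 mm, on the bench beyond the tube. Origin: centre of its underside. Leave it.
- spare_filter: Grey filter in an aluminium ring, 42 mm diameter, 7 mm high, lying on top of the lamphouse about 110 mm from the slot. Origin: centre of its underside. Leave it.
- pen_cup: Dark cup of pens, 72 mm diameter, 95 mm high, pens to 145 mm, on the bench to the robot's right. Origin: centre of its underside. Leave it.

How it is judged (in metres and radians):
On the way, in this order (a step that is already met when the one before it is completed fails the run):
1. the lever is pushed back against the stop nearer the robot (within 3 mm) (value of joint lever below 0.003 m), for 0.1 s.
2. the lever sits in the third click from the stop (45 mm, within 3 mm) (value of joint lever between 0.042 and 0.048 m), for 0.3 s.
At the end, for the whole second after the job is handed in: The lever rests in the third click from the near stop (42 to 48 mm of travel), still, and let go; the small things around it stand within 15 mm of where they were (all of step 2 and velocity of joint lever between -0.005 and 0.005 m/s and distance of each of oil_bottle, jar_a, jar_b, slide_rack, slide_box, spare_filter, pen_cup from where it was at the start of the episode below 0.015 m); the robot touches nothing.
It fails at once if the lever was run past the third click, over the ridge towards the fourth (value of joint lever above 0.0525 m).
It fails at once if the lever was gripped: taken between the fingers (tool centre within 6 mm of the knob's axis while touching it) (horizontal distance between the grasp point and lever_top below 0.006 m and contact force between the fingers and lever above 0.5 N).
It fails at once if the lever was forced with more than 40 N (contact force between the fingers and lever above 40 N).
It fails at once if the microscope was knocked (over 15 N) (contact force between any of the arm, the fingers and microscope above 15 N).
It fails at once if one of the small things around was moved by more than 15 mm (distance of any of oil_bottle, jar_a, jar_b, slide_rack, slide_box, spare_filter, pen_cup from where it was at the start of the episode above 0.015 m).
It also fails if it takes over 51 s, if anything falls off the work surface, if the arm or the gripper's body presses on something with over 40 N, if the wrist force passes 120 N, or if a joint passes its speed limit or range.

### The arm

A 6-joint arm with a two-finger parallel gripper is mounted at the origin on the work surface. World frame = base frame: x ahead of the robot, y to its left, z up, the work surface at z = 0. Lengths are in mm, angles in rad, forces in N, time in s.
With the tool pointing down it reaches from about 400 to 925 mm from the base axis. Payload 12.5 kg.
Tool frame: the origin (TCP) lies between the finger pads, 19 mm behind the fingertips; this is the grasp point; z points along the fingers, y is the line along which they close (so a half turn about z gives the same grasp; the last joint's range is limited). The gripper opens to 95 mm and grips with 3 to 60 N. Pads are 20 mm wide; open, the fingers measure 119 mm over their backs; the gripper's body (75 mm by 180 mm) begins 59 mm behind the grasp point.
Start: joints at [1, 0.491, 1.559, -0, 1.092, -0.106], TCP at [280.139, 558.719, 233.461] pointing down, gripper open.
Joint ranges: [-3.1, 3.1], [-0.84, 2.19], [0.05, 2.79], [-1.13, 4.28], [0.06, 2.93], [-2.69, 2.69]. Speed limits (rad/s): [2.22, 2.22, 2.79, 3.14, 3.14, 3.14].

### API

Orientations are given as [roll, pitch, yaw] about the fixed x, y, z axes, in that order (R = Rz(yaw) Ry(pitch) Rx(roll)).
In Python, from cell import state, imaging, env, spot_in, mark_of gives the robot as it stands. The module is installed in compiled form; this text tells all that it offers.
- The arm moves only by the tool step_arm, never from a script. Its argument "increments" is a list of rows, each an object with "slide": the shift along the tool's x, y, z in m, a list of three; "roll": the turn about the tool's z in rad. A call has 1 to 5 rows; each row is the pose to reach, as a shift and turn from the pose commanded when the call began, along the tool's axes at that moment; what a row does not reach only later rows make up. A row lasts 1/8 s, in which the tool goes at most 62.5 mm and 10.7 degrees, less where a joint would pass 70% of its speed; a pose out of reach is approached as far as the arm can. A call with a gripper value outside its range is refused whole. "fingers" is the opening, from 0 (shut) to 1 (fully open), set as the call begins (left out, the last holds). The fingers move at their own pace and stop on an object; the grip force is fixed at half the most. Time passes only in rows, so rows that repeat a pose let the fingers close. It gives the time, the measured TCP pose, the force, the opening and the grip force at its end, in the units of the state.
- state(): the state, without advancing time (a new reading comes with each control period).
- imaging.read_camera(name): name is "side" or "top" or "wrist"; returns a dict with "color" (384x512x3 uint8, red, green, blue), "z_map" (384x512 float32, mm along the optical axis (not along the pixel's ray), 0 where there is no reading), "intrinsics" (3x3 intrinsics, pixels), "distortion" ([k1, k2, p1, p2, k3] as OpenCV has them; the pictures are not rectified), "camera_from_world" (4x4, takes a point from world to camera coordinates). Camera axes: x right, y up, looking along -z (the intrinsics and any distortion apply to the point x, -y, -z); pixel columns grow to the right and rows downward; lengths in mm; the calibration is good to about 2 mm. A picture is of the moment at which its call begins.
- env.job_done(): hands the job in; it is judged then, once.
Trained networks look in the newest picture that a camera, given by its name, has taken for a name from the list of things; names that differ only in an ending like _2 or _b are one class to them, and where a whole thing is asked for, a point or a joint stands for the part that bears it (a point fixed in the world has none). Each returns a list of dicts, best first, with "confidence" (0 to 1); they miss things now and then, are a little off and sometimes report something else, mostly with a low value. They report only what shows in the picture. A call takes as long as a camera call.
- spot_in(camera, target): "bbox" ([left, top, right, bottom] in pixels, round what is visible of it).
- mark_of(camera, target): "uv" ([column, row] in pixels: a listed point, or the origin of a listed thing).
The state is a dict: "t": time; "joints": joint angles; "qvel": joint speeds; "tau": joint torques, N m; "eef_pos": TCP position; "tcp_rot": TCP orientation; "ft_force": force on the tool from outside, world axes, zero at the start; "moment": the same for the moment, N m; "opening": opening from 0.0 (shut) to 1.0 (fully open); "grip_force": force on a finger pad.
Only numpy, scipy, OpenCV 4.12 (cv2) and the standard library are available. Lean on these libraries where they do the work, as an engineer would, in place of code of your own. Each camera call takes 0.05 s, during which the arm holds its last target. There are 200 camera calls.

## Working session

There is one attempt and no reset: what is moved stays moved. The work goes in short steps, Python scripts to look and compute and a tool call to move; the robot and the scene stay as the last step left them, time stands still between calls to the robot, and variables do not carry over. Pictures are saved under pics/ and viewed, at most 10 in all, crops included, and the job is handed in when it is done.

Besides the shell and the picture viewer there is one more tool, called after "Request:" as a command line: name --argument value ..., lists and objects as JSON in quotes. step_arm: Moves the arm, as the interface text tells. Its arguments: {"type":"object","properties":{"increments":{"type":"array"},"fingers":{"type":"number"}},"required":["increments"]}

```bash
mkdir -p pics; cat > h.py <<'E'
import numpy as np, cv2
from cell import state, imaging, env, spot_in, mark_of
def pix2world(c,uv,z=None,wz=None):
    K=np.array(c["intrinsics"]);D=np.array(c["distortion"],float)
    n=cv2.undistortPoints(np.array([[uv]],float),K,D)[0,0]
    M=np.linalg.inv(np.array(c["camera_from_world"]))
    d=M[:3,:3]@np.array([n[0],-n[1],-1]); o=M[:3,3]
    s=z if z is not None else (wz-o[2])/d[2]
    return o+s*d
def zat(c,uv,r=2):
    u,v=int(round(uv[0])),int(round(uv[1])); a=c["z_map"][max(v-r,0):v+r+1,max(u-r,0):u+r+1]; a=a[a>0]
    return float(np.median(a)) if a.size else None
def save(c,n,crop=None,s=1):
    im=c["color"][:,:,::-1]
    if crop: im=im[crop[1]:crop[3],crop[0]:crop[2]]
    cv2.imwrite("pics/"+n,cv2.resize(im,None,fx=s,fy=s,interpolation=cv2.INTER_CUBIC))
E
python3 - <<'E'
from h import *
np.set_printoptions(precision=1,suppress=True)
s=state();print(s["t"],s["eef_pos"],s["tcp_rot"],s["ft_force"],s["opening"])
ims=[]
for n in("top","side"):
    c=imaging.read_camera(n);ims.append(c["color"])
    print(n,np.linalg.inv(c["camera_from_world"])[:3,3])
    for t,wz in(("lever_top",167),("attenuator",0),("microscope",0),("spare_filter",123)):
        for m in mark_of(n,t)[:2]:print(t,m["confidence"],np.array(m["uv"]),pix2world(c,m["uv"],wz=wz))
cv2.imwrite("pics/a.png",cv2.resize(np.hstack(ims)[:,:,::-1],(800,300),interpolation=cv2.INTER_AREA))
save({"color":ims[0]},"b.png",s=1.5)
E
```

```text
0.0 [280.  558.5 232.8] [-3.1 -0.   2.7] [0.2 0.5 0.7] 1.0013462623868767
top [ 534.7 -150.3 1001.3]
lever_top 0.61 [220.2 189.6] [584.4 -68.4 167. ]
attenuator 0.79 [225.3 196.6] [576.  -65.4   0. ]
microscope 0.59 [228.4 192.2] [587.5 -73.5   0. ]
microscope 0.42 [256.8 142.3] [ 718.8 -147.5    0. ]
spare_filter 0.8 [275.6 192.8] [ 579.7 -190.9  123. ]
side [253.1  90.  703.4]
lever_top 0.65 [217.6 198.9] [579.9 -76.3 167. ]
attenuator 0.69 [226.3 239.5] [579.9 -80.1   0. ]
attenuator 0.2 [328.4 153.1] [ 615.2 -440.3    0. ]
microscope 0.6 [223.2 241.4] [580.4 -71.9   0. ]
spare_filter 0.56 [266.2 183.3] [ 575.  -189.9  123. ]
```

View pics/a.png

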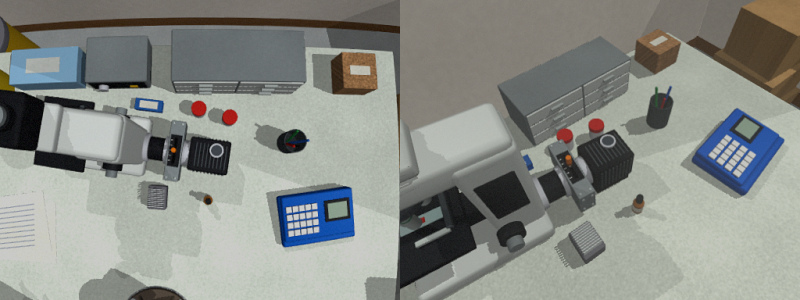

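View pics/b.png

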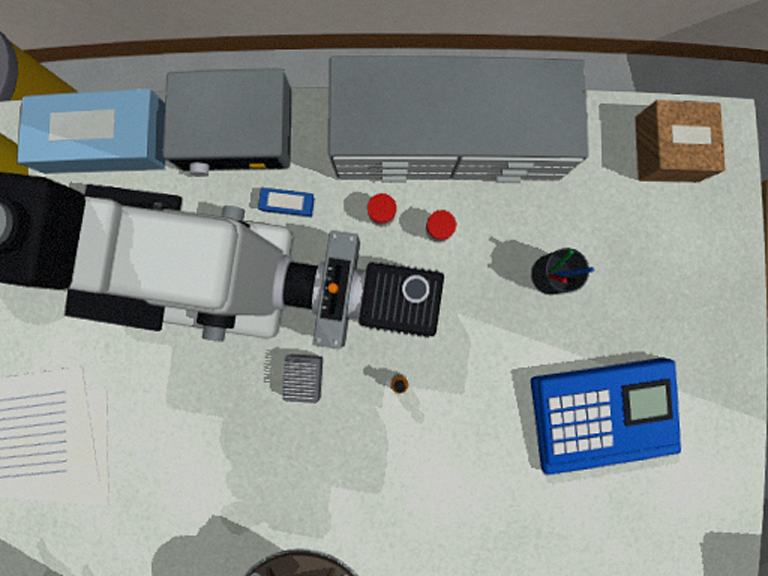

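The top view shows the channel from about (322,346) to (345,233) at 1.5× scale, yawed about -11°. The orange knob is at (333,288), near the middle ticks. The pillar and head are on the +y side.

```bash
cat > m.py <<'E'
from h import *
np.set_printoptions(precision=2,suppress=True)
def cloud(c):
    K=np.array(c["intrinsics"]);D=np.array(c["distortion"],float)
    z=c["z_map"];h,w=z.shape
    g=np.stack(np.meshgrid(np.arange(w),np.arange(h)),-1).reshape(-1,1,2).astype(float)
    n=cv2.undistortPoints(g,K,D)[:,0]; zz=z.reshape(-1,1)
    P=np.c_[n[:,:1]*zz,-n[:,1:]*zz,-zz]
    M=np.linalg.inv(np.array(c["camera_from_world"]))
    return (P@M[:3,:3].T+M[:3,3]).reshape(h,w,3)
def knob(c,P,lo=150):
    r,g,b=[c["color"][:,:,i].astype(int) for i in range(3)]
    m=(r>130)&(r-b>70)&(g<0.75*r)&(g>0.25*r)&(P[...,2]>lo)&(P[...,2]<180)&(abs(P[...,0]-580)<70)&(abs(P[...,1]+70)<50)
    return m
E
python3 - <<'E'
from m import *
for n in("top","side"):
    c=imaging.read_camera(n);P=cloud(c)
    m=knob(c,P);q=P[m];print(n,"knob",m.sum(),q.mean(0),q.min(0),q.max(0))
    uv=np.argwhere(m).mean(0)[::-1];print(uv,pix2world(c,uv,wz=167))
    t=(abs(P[...,2]-125)<6)&(abs(P[...,0]-580)<130)&(abs(P[...,1]+70)<60)
    col=c["color"].astype(int);grey=t&(col.min(2)>70)
    pts=P[grey][:,:2].astype(np.float32)
    k=cv2.connectedComponents(grey.astype(np.uint8))
    lab=np.argmax(np.bincount(k[1][grey]));pts=P[k[1]==lab][:,:2].astype(np.float32)
    print(len(pts),cv2.minAreaRect(pts), np.median(P[k[1]==lab][:,2]))
    save(c,f"c_{n}.png",(170,130,310,260),4)
E
```

```text
top knob 29 [580.09 -71.29 166.07] [574.67 -76.76 153.26] [585.8  -65.7  169.41]
[221.55 191.59] [580.04 -71.37 167.  ]
875 ((581.3993530273438, -65.8101806640625), (54.43558120727539, 176.466552734375), 81.44327545166016) 125.500573544801
side knob 33 [577.93 -68.73 168.16] [571.28 -74.06 166.28] [584.83 -62.7  169.8 ]
[214.76 201.42] [578.63 -69.07 167.  ]
1086 ((577.8780517578125, -67.59170532226562), (46.27605438232422, 177.505859375), 81.61643981933594) 126.1281496343833
```

View pics/c_top.png

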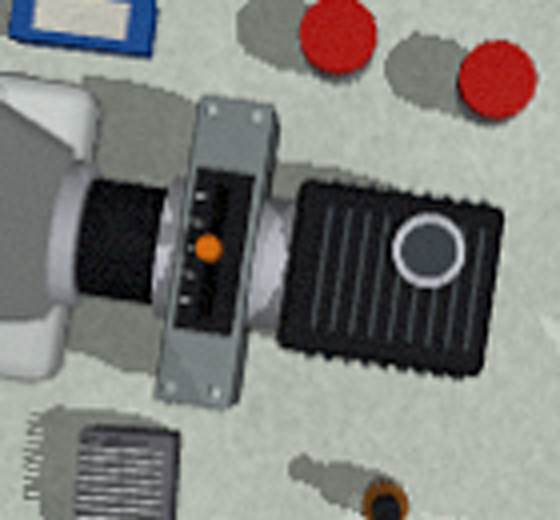

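The channel's yaw is about -8.5°. The knob is at about (579,-70), at the middle tick, so travel is about 30 mm and the lever is at the second click. I'll start moving with the fingers shut and the tool y axis turned along the slot.

Request:
step_arm --increments '[{"slide":[-0.036,-0.043,-0.005],"roll":0.13},{"slide":[-0.072,-0.086,-0.01],"roll":0.26},{"slide":[-0.108,-0.129,-0.015],"roll":0.39},{"slide":[-0.144,-0.172,-0.02],"roll":0.52},{"slide":[-0.18,-0.215,-0.02],"roll":0.65}]' --fingers 0

```text
t: 1.23
eef_pos: [344.9, 284.3, 254.0]
tcp_rot: [3.14, -0.0, 2.023]
ft_force: [1.5, 0.8, -0.8]
opening: 0.532
grip_force: 0.0
```

Request:
step_arm --increments '[{"slide":[-0.06,-0.011,0],"roll":0.12},{"slide":[-0.12,-0.022,0],"roll":0.24},{"slide":[-0.18,-0.033,0],"roll":0.36},{"slide":[-0.24,-0.044,0],"roll":0.48},{"slide":[-0.3,-0.055,0],"roll":0.6}]'

```text
t: 1.85
eef_pos: [427.7, -9.8, 253.8]
tcp_rot: [3.141, -0.0, 1.423]
ft_force: [0.5, 1.5, 0.2]
opening: 0.024
grip_force: 0.0
```

Request:
step_arm --increments '[{"slide":[0,0,0],"roll":0}]'

```text
t: 1.98
eef_pos: [428.2, -11.1, 253.4]
tcp_rot: [3.141, 0.0, 1.42]
ft_force: [-0.2, 0.4, -0.1]
opening: 0.006
grip_force: 0.0
```

```bash
python3 - <<'E'
from m import *
np.set_printoptions(precision=4,suppress=True)
s=state();p=np.array(s["eef_pos"]);print(s["t"],p,s["tcp_rot"],s["opening"],s["ft_force"])
c=imaging.read_camera("wrist");P=cloud(c);save(c,"w1.png",None,1)
m=knob(c,P);print(m.sum(),P[m].mean(0) if m.any() else "")
E
```

```text
1.975 [428.2045 -11.0887 253.4458] [3.141  0.0002 1.4199] 0.0060559957874046465 [-0.1515  0.4334 -0.096 ]
163 [576.9646 -70.2579 166.7477]
```

View pics/w1.png

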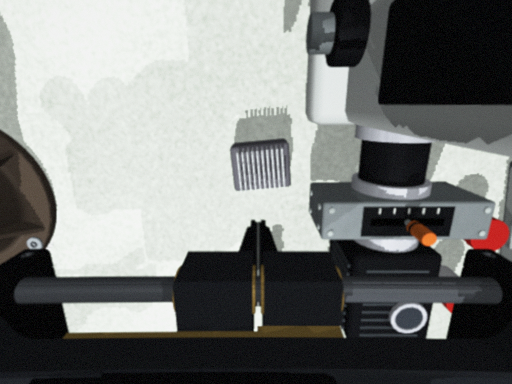

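The wrist view shows the knob at (425,235) and its stem beside the middle tick at (408,211). I'll check how far the wrist camera sticks out before going next to the pillar.

```bash
python3 - <<'E'
from m import *
from scipy.spatial.transform import Rotation as R
s=state();c=imaging.read_camera("wrist")
M=np.linalg.inv(c["camera_from_world"]);r=R.from_euler("xyz",s["tcp_rot"])
print(r.inv().apply(M[:3,3]-np.array(s["eef_pos"])), r.inv().apply(-M[:3,2]),s["joints"])
# nearest microscope points to lever at heights above 200 (top cloud), in attenuator frame
c=imaging.read_camera("side");P=cloud(c).reshape(-1,3);o=np.array([579,-70,0]);a=np.radians(-8.5)
u=np.array([np.cos(a),np.sin(a),0]);v=np.array([-np.sin(a),np.cos(a),0]);q=P-o
A=np.c_[q@u,q@v,P[:,2]];
for lo,hi in((200,280),(280,350),(350,430),(430,520)):
    k=(A[:,2]>lo)&(A[:,2]<hi)&(abs(A[:,0])<100)&(A[:,1]>30);print(lo,k.sum(),np.percentile(A[k,1],[1,5,50]) if k.any() else "")
E
```

```text
[  83.09   -0.57 -151.28] [-0.29 -0.    0.96] [-0.18  0.18  1.99  0.    0.97 -0.03]
200 2828 [ 98.47 104.66 165.66]
280 4837 [104.6  111.68 181.98]
350 9660 [106.67 114.05 188.16]
430 0
```

Request:
step_arm --increments '[{"slide":[-0.055,0.02,0],"roll":0},{"slide":[-0.066,0.075,0],"roll":0},{"slide":[-0.066,0.13,0],"roll":0},{"slide":[-0.066,0.18,0],"roll":0},{"slide":[-0.066,0.201,0],"roll":0}]'

```text
t: 2.75
eef_pos: [618.9, -99.8, 252.8]
tcp_rot: [-3.141, -0.0, 1.43]
ft_force: [-1.0, 0.6, -0.4]
opening: 0.001
grip_force: 0.0
```

Request:
step_arm --increments '[{"slide":[0,0,0.04],"roll":0},{"slide":[0,0,0.08],"roll":0},{"slide":[0,0,0.092],"roll":0},{"slide":[0,0,0.092],"roll":0}]'

```text
t: 3.25
eef_pos: [617.1, -100.7, 161.7]
tcp_rot: [-3.141, -0.0, 1.429]
ft_force: [0.1, -0.0, 1.9]
opening: 0.006
grip_force: 0.0
```

Request:
step_arm --increments '[{"slide":[0.004,0,0],"roll":0},{"slide":[0.008,0,0],"roll":0},{"slide":[0.012,0,0],"roll":0}]'

```text
t: 3.62
eef_pos: [618.8, -89.7, 162.2]
tcp_rot: [3.14, 0.0, 1.427]
ft_force: [-0.5, 0.2, 0.1]
opening: 0.007
grip_force: 0.0
```

Request:
step_arm --increments '[{"slide":[0.003,0,0],"roll":0},{"slide":[0.006,0,0],"roll":0}]'

```text
t: 3.88
eef_pos: [619.5, -83.9, 161.5]
tcp_rot: [3.141, -0.0, 1.427]
ft_force: [0.3, -0.1, 1.0]
opening: 0.003
grip_force: 0.0
```

```bash
python3 - <<'E'
from m import *
s=state();print(s["t"],s["eef_pos"],s["tcp_rot"],s["ft_force"])
c=imaging.read_camera("wrist");P=cloud(c);m=knob(c,P,135)
print(m.sum(),P[m].mean(0) if m.any() else "")
save(c,"w2.png")
E
```

```text
3.875 [619.47 -83.88 161.51] [ 3.14 -0.    1.43] [ 0.32 -0.12  1.  ]
405 [578.23 -69.68 166.53]
```

View pics/w2.png

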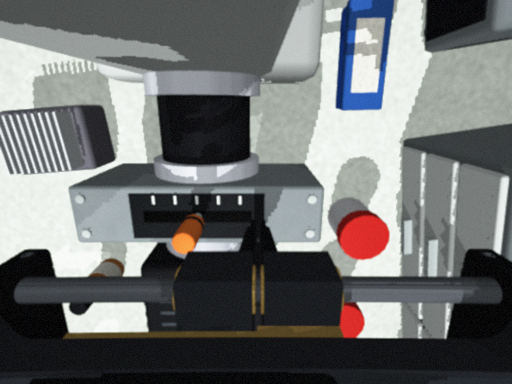

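The knob is at (185,235) with its stem beside the middle tick at (197,200), and the fingertip is clear beyond it at (258,195). No contact forces yet. Next I'll push back towards the robot.

Request:
step_arm --increments '[{"slide":[0.003,-0.008,0],"roll":0},{"slide":[0.003,-0.016,0],"roll":0},{"slide":[0.003,-0.019,0],"roll":0},{"slide":[0.003,-0.021,0],"roll":0},{"slide":[0.003,-0.023,0],"roll":0}]'

```text
t: 4.55
eef_pos: [597.1, -77.9, 161.5]
tcp_rot: [3.141, -0.0, 1.427]
ft_force: [0.0, -0.4, -0.3]
opening: 0.005
grip_force: 0.0
```

Request:
step_arm --increments '[{"slide":[0,-0.001,0],"roll":0},{"slide":[0,-0.002,0],"roll":0},{"slide":[0,-0.003,0],"roll":0},{"slide":[0,-0.004,0],"roll":0}]'

```text
t: 5.05
eef_pos: [593.1, -77.2, 161.4]
tcp_rot: [-3.142, -0.0, 1.427]
ft_force: [-0.7, 0.2, 0.4]
opening: 0.004
grip_force: 0.1
```

Request:
step_arm --increments '[{"slide":[0,-0.001,0],"roll":0},{"slide":[0,-0.002,0],"roll":0}]'

```text
t: 5.3
eef_pos: [592.2, -77.1, 161.6]
tcp_rot: [3.139, 0.0, 1.427]
ft_force: [8.4, -0.8, -3.6]
opening: 0.002
grip_force: 3.9
```

Request:
step_arm --increments '[{"slide":[0,-0.001,0],"roll":0},{"slide":[0,-0.002,0],"roll":0}]'

```text
t: 5.55
eef_pos: [590.1, -76.8, 161.5]
tcp_rot: [3.139, -0.0, 1.427]
ft_force: [5.0, -0.2, -2.9]
opening: 0.005
grip_force: 2.5
```

```bash
python3 - <<'E'
from m import *
s=state();print(s["t"],s["eef_pos"],s["ft_force"])
c=imaging.read_camera("wrist");P=cloud(c);m=knob(c,P,135)
print(m.sum(),P[m].mean(0) if m.any() else "")
save(c,"w3.png",(130,140,330,290),4)
E
```

```text
5.55 [590.07 -76.79 161.52] [ 4.99 -0.16 -2.88]
266 [575.06 -67.59 166.69]
```

View pics/w3.png

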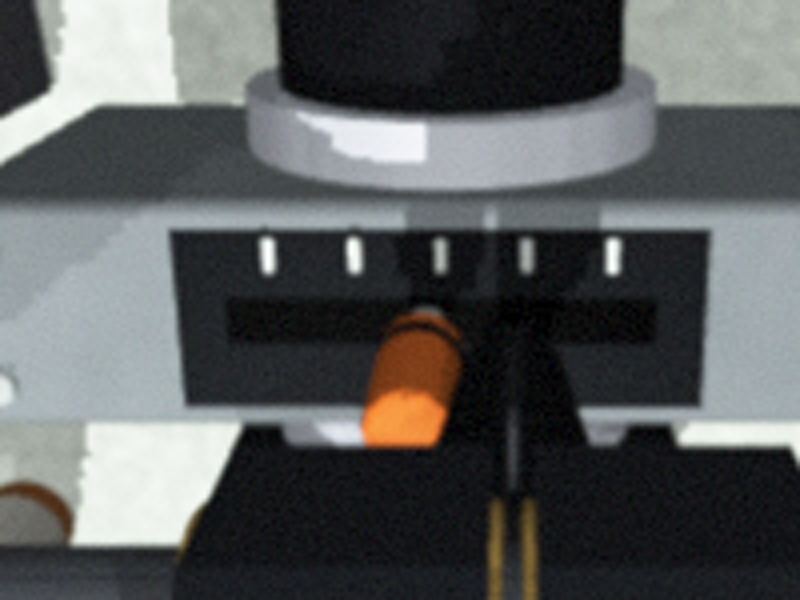

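The fingertip is pressing the knob: the knob is at (410,380), its stem just left of the middle tick at (440,255), and the force is following the detent curve. I'll keep going to the stop.

Request:
step_arm --increments '[{"slide":[0,-0.002,0],"roll":0},{"slide":[0,-0.004,0],"roll":0},{"slide":[0,-0.006,0],"roll":0},{"slide":[0,-0.008,0],"roll":0},{"slide":[0,-0.01,0],"roll":0}]'

```text
t: 6.22
eef_pos: [579.0, -75.2, 161.4]
tcp_rot: [-3.141, -0.0, 1.427]
ft_force: [0.3, -1.1, -0.3]
opening: 0.005
grip_force: 0.0
```

Request:
step_arm --increments '[{"slide":[0,-0.002,0],"roll":0},{"slide":[0,-0.004,0],"roll":0},{"slide":[0,-0.006,0],"roll":0},{"slide":[0,-0.008,0],"roll":0},{"slide":[0,-0.01,0],"roll":0}]'

```text
t: 6.85
eef_pos: [569.0, -73.7, 161.4]
tcp_rot: [-3.141, -0.0, 1.427]
ft_force: [0.5, 0.1, -0.0]
opening: 0.004
grip_force: 0.0
```

Request:
step_arm --increments '[{"slide":[0,-0.001,0],"roll":0},{"slide":[0,-0.002,0],"roll":0},{"slide":[0,-0.003,0],"roll":0}]'

```text
t: 7.22
eef_pos: [566.3, -73.3, 161.4]
tcp_rot: [-3.141, -0.0, 1.427]
ft_force: [0.3, 0.1, -0.8]
opening: 0.006
grip_force: 0.0
```

Request:
step_arm --increments '[{"slide":[0,-0.001,0],"roll":0},{"slide":[0,-0.002,0],"roll":0}]'

```text
t: 7.48
eef_pos: [564.4, -73.1, 161.4]
tcp_rot: [3.142, -0.0, 1.427]
ft_force: [-0.6, 0.1, -0.5]
opening: 0.005
grip_force: 0.0
```

Request:
step_arm --increments '[{"slide":[0,-0.001,0],"roll":0}]'

```text
t: 7.6
eef_pos: [563.4, -72.9, 161.4]
tcp_rot: [3.142, -0.0, 1.427]
ft_force: [0.3, -0.3, -0.3]
opening: 0.005
grip_force: 0.1
```

```bash
python3 - <<'E'
from m import *
s=state();print(s["t"],s["eef_pos"],s["ft_force"])
c=imaging.read_camera("wrist");P=cloud(c);m=knob(c,P,135)
print(m.sum(),P[m].mean(0) if m.any() else "")
save(c,"w4.png",(130,140,330,290),4)
E
```

```text
7.6 [563.39 -72.87 161.43] [ 0.32 -0.34 -0.3 ]
267 [548.08 -63.75 166.71]
```

View pics/w4.png

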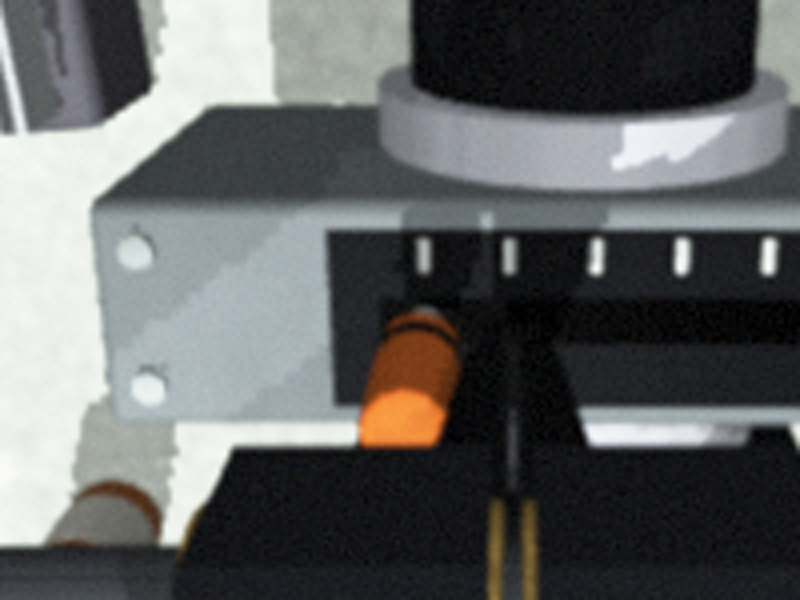

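The stem is at (424,310), in line with the first tick at (424,255), so the lever is at the near stop. I'll press lightly to confirm.

Request:
step_arm --increments '[{"slide":[0,-0.001,0],"roll":0}]'

```text
t: 7.78
eef_pos: [563.0, -72.9, 161.5]
tcp_rot: [3.14, -0.0, 1.427]
ft_force: [5.0, -0.8, -2.2]
opening: 0.001
grip_force: 2.4
```

Request:
step_arm --increments '[{"slide":[0,-0.0005,0],"roll":0}]'

```text
t: 7.9
eef_pos: [562.9, -72.9, 161.6]
tcp_rot: [3.139, -0.0, 1.427]
ft_force: [6.1, -0.2, -2.7]
opening: 0.005
grip_force: 3.3
```

Commanding 1.5 mm more moved it only 0.4 mm, at 6 N, so the stop is confirmed. Next I'll cross over the knob to the near side.

Request:
step_arm --increments '[{"slide":[0,0.012,0],"roll":0},{"slide":[0,0.012,-0.025],"roll":0},{"slide":[0,0.012,-0.05],"roll":0},{"slide":[0,-0.015,-0.052],"roll":0},{"slide":[0,-0.042,-0.052],"roll":0}]'

```text
t: 8.52
eef_pos: [520.1, -66.6, 213.6]
tcp_rot: [-3.142, -0.0, 1.427]
ft_force: [0.3, -0.1, -0.5]
opening: 0.004
grip_force: 0.0
```

Request:
step_arm --increments '[{"slide":[0,0,0],"roll":0},{"slide":[0,0,0.025],"roll":0},{"slide":[0,0,0.05],"roll":0},{"slide":[0,0,0.052],"roll":0},{"slide":[0,0,0.052],"roll":0}]'

```text
t: 9.15
eef_pos: [521.1, -66.8, 161.8]
tcp_rot: [3.141, -0.0, 1.427]
ft_force: [-0.3, 0.6, -0.3]
opening: 0.008
grip_force: 0.0
```

```bash
python3 - <<'E'
from m import *
s=state();print(s["t"],s["eef_pos"],s["ft_force"])
c=imaging.read_camera("wrist");P=cloud(c);m=knob(c,P,135)
print(m.sum(),P[m].mean(0) if m.any() else "")
save(c,"w5.png",(190,140,390,290),3)
E
```

```text
9.15 [521.14 -66.83 161.84] [-0.27  0.6  -0.28]
296 [548.04 -64.16 166.71]
```

View pics/w5.png

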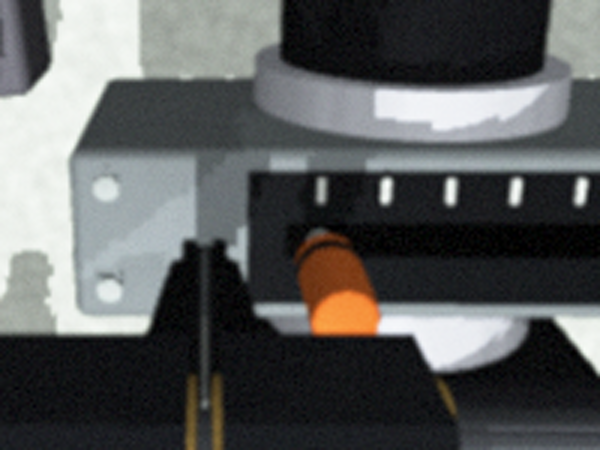

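The finger is clear on the near side at (205,250). The knob at (345,310) is still at the first tick at (320,190). Now the forward push.

Request:
step_arm --increments '[{"slide":[0,0.004,0],"roll":0},{"slide":[0,0.008,0],"roll":0},{"slide":[0,0.011,0],"roll":0},{"slide":[0,0.012,0],"roll":0},{"slide":[0,0.013,0],"roll":0}]'

```text
t: 9.82
eef_pos: [533.0, -68.5, 161.3]
tcp_rot: [-3.141, -0.0, 1.427]
ft_force: [-3.6, -0.2, 2.3]
opening: 0.006
grip_force: 1.6
```

Request:
step_arm --increments '[{"slide":[0,0.001,0],"roll":0},{"slide":[0,0.0015,0],"roll":0}]'

```text
t: 10.07
eef_pos: [533.6, -68.5, 161.3]
tcp_rot: [-3.139, -0.0, 1.427]
ft_force: [-7.6, 0.4, 4.6]
opening: 0.006
grip_force: 4.2
```

Request:
step_arm --increments '[{"slide":[0,0.001,0],"roll":0},{"slide":[0,0.002,0],"roll":0}]'

```text
t: 10.32
eef_pos: [535.8, -68.9, 161.3]
tcp_rot: [-3.139, -0.0, 1.427]
ft_force: [-5.3, -0.9, 2.2]
opening: 0.003
grip_force: 2.7
```

Request:
step_arm --increments '[{"slide":[0,0.001,0],"roll":0},{"slide":[0,0.002,0],"roll":0}]'

```text
t: 10.58
eef_pos: [538.7, -69.3, 161.4]
tcp_rot: [-3.141, -0.0, 1.427]
ft_force: [-2.8, -0.1, 0.9]
opening: 0.006
grip_force: 1.2
```

Request:
step_arm --increments '[{"slide":[0,0.001,0],"roll":0},{"slide":[0,0.002,0],"roll":0},{"slide":[0,0.003,0],"roll":0}]'

```text
t: 10.95
eef_pos: [542.1, -69.8, 161.5]
tcp_rot: [3.141, -0.0, 1.427]
ft_force: [0.6, 0.1, -0.3]
opening: 0.002
grip_force: 0.0
```

Request:
step_arm --increments '[{"slide":[0,0.001,0],"roll":0},{"slide":[0,0.003,0],"roll":0},{"slide":[0,0.004,0],"roll":0},{"slide":[0,0.005,0],"roll":0},{"slide":[0,0.006,0],"roll":0}]'

```text
t: 11.58
eef_pos: [547.7, -70.6, 161.4]
tcp_rot: [-3.142, -0.0, 1.427]
ft_force: [-1.4, 0.6, 0.1]
opening: 0.005
grip_force: 0.5
```

Request:
step_arm --increments '[{"slide":[0,0.001,0],"roll":0},{"slide":[0,0.002,0],"roll":0}]'

```text
t: 11.82
eef_pos: [548.5, -70.7, 161.2]
tcp_rot: [-3.139, -0.0, 1.427]
ft_force: [-8.1, 1.1, 3.6]
opening: 0.006
grip_force: 4.4
```

Request:
step_arm --increments '[{"slide":[0,0.001,0],"roll":0},{"slide":[0,0.002,0],"roll":0}]'

```text
t: 12.08
eef_pos: [550.7, -71.0, 161.3]
tcp_rot: [-3.139, -0.0, 1.427]
ft_force: [-4.7, 1.0, 1.1]
opening: 0.005
grip_force: 2.6
```

Request:
step_arm --increments '[{"slide":[0,0.001,0],"roll":0},{"slide":[0,0.002,0],"roll":0}]'

```text
t: 12.32
eef_pos: [553.5, -71.5, 161.4]
tcp_rot: [-3.141, -0.0, 1.427]
ft_force: [-2.3, 0.3, 0.5]
opening: 0.004
grip_force: 1.2
```

The first click was taken, with contact again at 547.7 as predicted. The second ridge is at x≈555.3.

Request:
step_arm --increments '[{"slide":[0,0.001,0],"roll":0},{"slide":[0,0.002,0],"roll":0},{"slide":[0,0.003,0],"roll":0}]'

```text
t: 12.7
eef_pos: [556.9, -72.0, 161.5]
tcp_rot: [3.141, -0.0, 1.427]
ft_force: [0.4, -0.2, -0.2]
opening: -0.002
grip_force: 0.0
```

Request:
step_arm --increments '[{"slide":[0,0.001,0],"roll":0},{"slide":[0,0.003,0],"roll":0},{"slide":[0,0.004,0],"roll":0},{"slide":[0,0.005,0],"roll":0},{"slide":[0,0.006,0],"roll":0}]'

```text
t: 13.32
eef_pos: [562.5, -72.8, 161.4]
tcp_rot: [3.142, -0.0, 1.427]
ft_force: [-0.5, 0.7, 0.3]
opening: 0.002
grip_force: 0.5
```

Request:
step_arm --increments '[{"slide":[0,0.001,0],"roll":0},{"slide":[0,0.002,0],"roll":0}]'

```text
t: 13.58
eef_pos: [563.4, -72.9, 161.2]
tcp_rot: [-3.139, -0.0, 1.427]
ft_force: [-8.3, 1.0, 4.7]
opening: 0.004
grip_force: 4.4
```

Request:
step_arm --increments '[{"slide":[0,0.001,0],"roll":0},{"slide":[0,0.002,0],"roll":0}]'

```text
t: 13.82
eef_pos: [565.6, -73.2, 161.3]
tcp_rot: [-3.139, -0.0, 1.427]
ft_force: [-4.6, 0.1, 2.1]
opening: 0.005
grip_force: 2.6
```

Request:
step_arm --increments '[{"slide":[0,0.001,0],"roll":0},{"slide":[0,0.0015,0],"roll":0}]'

```text
t: 14.08
eef_pos: [567.9, -73.6, 161.4]
tcp_rot: [-3.141, -0.0, 1.427]
ft_force: [-2.0, 0.1, -0.3]
opening: 0.003
grip_force: 1.4
```

Now the third ridge, at x≈570.

Request:
step_arm --increments '[{"slide":[0,0.001,0],"roll":0},{"slide":[0,0.002,0],"roll":0}]'

```text
t: 14.32
eef_pos: [570.2, -73.9, 161.5]
tcp_rot: [3.141, -0.0, 1.427]
ft_force: [-0.6, -0.8, 0.8]
opening: 0.006
grip_force: 0.3
```

Request:
step_arm --increments '[{"slide":[0,0.001,0],"roll":0},{"slide":[0,0.0015,0],"roll":0},{"slide":[0,0.0015,0],"roll":0}]'

```text
t: 14.7
eef_pos: [571.5, -74.1, 161.5]
tcp_rot: [3.141, -0.0, 1.427]
ft_force: [-0.2, 0.3, -0.0]
opening: 0.006
grip_force: 0.0
```

```bash
python3 - <<'E'
from m import *
s=state();print(s["t"],s["eef_pos"],s["ft_force"])
c=imaging.read_camera("wrist");P=cloud(c);m=knob(c,P,135)
print(m.sum(),P[m].mean(0) if m.any() else "")
save(c,"w6.png",(190,140,390,290),3)
E
```

```text
14.7 [571.53 -74.08 161.49] [-0.2   0.34 -0.02]
292 [592.79 -70.49 166.49]
```

View pics/w6.png

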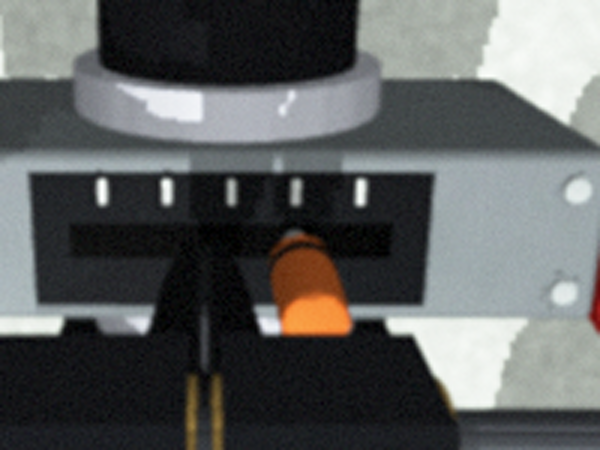

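The stem at (292,235) is at the fourth tick (296,190), which is the third click, 45 mm from the stop. The finger is clear of it, so I'll withdraw.

Request:
step_arm --increments '[{"slide":[0,-0.006,0],"roll":0},{"slide":[0,-0.012,0],"roll":0},{"slide":[0,-0.012,-0.03],"roll":0},{"slide":[0,-0.012,-0.06],"roll":0},{"slide":[0,-0.012,-0.07],"roll":0}]'

```text
t: 15.38
eef_pos: [559.6, -72.4, 232.9]
tcp_rot: [3.139, 0.0, 1.427]
ft_force: [-0.5, -0.6, 0.0]
opening: 0.004
grip_force: 0.0
```

Request:
step_arm --increments '[{"slide":[0,-0.03,0],"roll":0},{"slide":[0,-0.06,0],"roll":0},{"slide":[0,-0.06,0],"roll":0},{"slide":[0,-0.06,0],"roll":0},{"slide":[0,-0.06,0],"roll":0}]'

```text
t: 16.0
eef_pos: [500.7, -63.9, 231.1]
tcp_rot: [-3.142, -0.0, 1.427]
ft_force: [-0.5, 0.3, 0.2]
opening: 0.005
grip_force: 0.0
```

```bash
python3 - <<'E'
from m import *
s=state();print(s["t"],s["eef_pos"],s["ft_force"])
c=imaging.read_camera("wrist");P=cloud(c);m=knob(c,P,150);k=P[m].mean(0);print(m.sum(),k)
if 588<k[0]<598: print(env.job_done())
E
```

```text
16.0 [500.74 -63.87 231.1 ] [-0.52  0.32  0.22]
206 [592.19 -72.34 166.6 ]
the job is handed in; nothing more can be done
None
```

The lever was pushed back to the near stop, then forward three clicks, and left seated in the third click; the arm is clear and the job was handed in at about 16 s. The hand-in call returned no verdict.

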